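# Pop open the touch-latch shoe-care box

### The arm

A 7-joint arm with a two-finger parallel gripper is mounted at the origin on the work surface. World frame = base frame: x ahead of the robot, y to its left, z up, the work surface at z = 0. Lengths are in mm, angles in rad, forces in N, time in s.
With the tool pointing down it reaches from about 400 to 875 mm from the base axis. Payload 19.3 kg.
Tool frame: the origin (TCP) lies at the very end of the fingers, on their centre line; the grasp point (between the pads) lies 19 mm behind it (grip_point_offset is the z of the grasp point in the tool frame, in mm); z points along the fingers, y is the line along which they close (so a half turn about z gives the same grasp; the last joint's range is limited). The gripper opens to 85 mm and grips with 20 to 120 N. Pads are 22 mm wide; open, the fingers measure 114 mm over their backs; the gripper's body (76 mm by 85 mm) begins 54 mm behind the grasp point. The pads swing forward as they close: fully open they stand 13 mm farther back than shut.
Start: joints at [1.031, 0.521, -0.036, 1.599, 0.021, 1.021, -0.113], TCP at [282.915, -557.292, 231.291] pointing down, gripper open.
Joint ranges: [-2.91, 2.91], [-0.3, 2.13], [-1.5, 1.42], [0.17, 2.43], [-1.26, 4.41], [0.16, 1.93], [-2.52, 2.52]. Speed limits (rad/s): [1.89, 1.89, 2.39, 2.39, 3.01, 3.01, 3.01].

### API

Orientations are given as a 3x3 rotation matrix whose columns are the frame's x, y, z axes.
In Python, from workcell import movep, movel, goto_joints, open_gripper, clamp, wait, inverse_kinematics, read_state, camera, PlanningError, finish_job, grip_point_offset gives the robot as it stands. Calls block until the motion is done:
- movep(position, orientation): joint-space move of the TCP to a pose.
- movel(position, frame=None, max_speed=150, guard=None): straight line of the TCP; frame=None keeps the orientation; max_speed is the mean speed in mm/s. With guard (N) it stops when the force on the tool has changed by that much, and returns True; else False.
- goto_joints(angles): joint-space move.
- open_gripper() and clamp(): open the fingers fully, or close them until they stop; the grip force is fixed at half the most.
- wait(seconds).
- inverse_kinematics(position, orientation): joint angles nearest the present ones, or None.
- read_state(): the state.
- camera(name): name is "scene" or "side" or "wrist"; returns a dict with "image" (420x560x3 uint8, blue, green, red), "range_z" (420x560 float32, mm along the optical axis (not along the pixel's ray), 0 where there is no reading), "fx", "fy", "cx", "cy" (pixels), "dist_coeffs" ([k1, k2, p1, p2, k3] as OpenCV has them; the pictures are not rectified), "cam_to_world" (4x4, takes a point from camera to world coordinates). Camera axes: x right, y up, looking along -z (the intrinsics and any distortion apply to the point x, -y, -z); pixel columns grow to the right and rows downward; lengths in mm; the calibration is good to about 2 mm. A picture is of the moment at which its call begins.
A pose or a line that the arm cannot do raises PlanningError and nothing moves.
- finish_job(): hands the job in; it is judged then, once.
The state is a dict: "time": time; "qpos": joint angles; "qvel": joint speeds; "joint_efforts": joint torques, N m; "eef_pos": TCP position; "tool_rot": TCP orientation; "ft_force": force on the tool from outside, world axes, zero at the start; "torque": the same for the moment, N m; "finger_gap": finger opening in mm; "gripper_force": force on a finger pad.
Only numpy, scipy, OpenCV 4.12 (cv2) and the standard library are available. Lean on these libraries where they do the work, as an engineer would, in place of code of your own. Each camera call takes 0.05 s, during which the arm holds its last target. There are 200 camera calls.

### The job

A polish tin has been left standing on the closed lid of the shoe-care box. Push it sideways with the fingertips, keeping it standing, until it is wholly on the fixed panel of the box top beside the lid, then press the lid down at its front edge until the touch catch gives, and let go so that the spring lifts the lid and leaves it ajar. Do not pick anything up, and leave the dauber and everything else where it is.

Things in the scene. Friction and masses are not known exactly. Their poses are not given: they have to be found in the camera images.
- box: plywood shoe-care box, 230 mm deep (x) x 420 wide (y) x 110 high, does not move. Origin: centre of the underside; x from its front (robot side) to its back, y to its left. Its top has two parts: the lid on the left (x -115 to 79, y -41 to 209 mm), a fixed rail with two steel hinges behind it, and the narrower fixed panel on the right (x -115 to 115, y -210 to -45 mm)
- lid (a joint): lid angle, rad, about the hinges at its back edge (far from the robot); about 0 shut and latched, positive = front raised, negative = pressed in, hard stop at -0.026. Pressed to -0.015 or below (3 to 4 mm down at the catch; about 3 N there) and let go, the catch gives and a spring raises it to 0.23, front edge some 45 mm up. A second full press would latch it again
- catch (a point): point on the top face of the lid straight above the touch catch: 31 mm behind the front edge, midway along the lid's width; moves with the lid. The lid is 12 mm thick; its top face is 111.5 mm above the work surface when shut (1.5 mm above the fixed panel)
- lid_edge (a point): middle of the lid's front upper edge, 196 mm from the hinge axis; moves with the lid
- panel (a point): centre of the top face of the fixed panel (165 mm wide along y, 230 mm deep along x, top 110 mm above the work surface); axes as the box's. Wholly on the panel and off the lid means the tin's centre is less than 44 mm from this point along y
- tin: the closed round polish tin standing on the lid, dark steel, 76 mm diameter, 24 mm high, about 110 g, with a small opening key that stands 3 mm out at one side. Origin at the centre of its underside, z up
- dauber: small black plastic polish dauber, 132 mm long, 20 mm high, lying along the back of the fixed panel, its length along y, within 20 mm of its origin in x; not to be disturbed
- tray: white plastic polish tray on the work surface to the right of the box, 310 mm front to back, 220 mm wide, 45 mm high, fixed; origin at the centre of its underside
- tin2: a second polish tin like the first, in the tray; not to be disturbed
- brush: wooden shoe brush, 165 x 52 x 40 mm, in the tray; not to be disturbed
- stretcher: steel shoe stretcher with its turning knob half out, about 255 mm long, 36 mm high, in the tray; not to be disturbed
- jar: closed glass cream jar with a black cap, 44 mm diameter, 42 mm high, in the tray; not to be disturbed
- shoehorn: flat steel shoehorn, 195 mm long, 6 mm thick, on the work surface left of the box; not to be disturbed
Things that resemble listed ones, but are neither listed nor needed, are in the scene too. Leave any orange or turquoise look-alike of the tin alone.

How it is judged (in metres and radians):
On the way, in this order (a step that is already met when the one before it is completed fails the run):
1. the tin stands wholly on the fixed panel, the lid still shut (y of tin in the frame of panel between -0.052 and 0.0455 m and x of tin in the frame of panel between -0.083 and 0.083 m and z of tin in the frame of panel between -0.004 and 0.004 m and angle between tin's own z axis and vertical below 0.1 rad and value of joint lid between -0.008 and 0.01 rad), for 0.1 s.
2. the fingers press the lid below its shut height until the catch gives (value of joint lid below -0.013 rad and contact force between the fingers and box above 1 N), for 0.02 s.
At the end, for the whole second after the job is handed in: the lid stands ajar by its spring at 0.15 to 0.40 rad and at rest; the tin stands upright (within 0.1 rad) at rest on the fixed panel, its centre less than 45.5 mm from the panel's centre line on the lid side, 52 mm on the other, and within 83 mm of the panel's centre front to back (value of joint lid between 0.15 and 0.4 rad and velocity of joint lid between -0.05 and 0.05 rad/s and linear speed of tin below 0.02 m/s and y of tin in the frame of panel between -0.052 and 0.0455 m and x of tin in the frame of panel between -0.083 and 0.083 m and z of tin in the frame of panel between -0.004 and 0.004 m and angle between tin's own z axis and vertical below 0.1 rad); the robot touches nothing.
It fails at once if the tin is picked up or tips over (height (world z) of tin above 0.126 m or angle between tin's own z axis and vertical above 0.3 rad).
It fails at once if the tin falls off the box (height (world z) of tin below 0.095 m).
It fails at once if the lid springs up while the tin is still on it (value of joint lid above 0.03 rad and y of tin in the frame of panel above 0.0455 m).
It fails at once if another thing is moved by more than 25 mm (distance of any of dauber, tin2, brush, stretcher, jar, shoehorn from where it was at the start of the episode above 0.025 m).
It also fails if it takes over 54 s, if anything falls off the work surface, if the arm or the gripper's body presses on something with over 40 N, if the wrist force passes 120 N, or if a joint passes its speed limit or range.

## Working session

There is one attempt and no reset: what is moved stays moved. The work goes in short steps, each a Python script; the robot and the scene stay as the last script left them, time stands still between calls to the robot, and variables do not carry over. Pictures are saved under pics/ and viewed, at most 10 in all, crops included, and the job is handed in when it is done.

```bash
mkdir -p pics; ls; cat > h.py <<'E'
import numpy as np, cv2
from workcell import *
def K(c): return np.array([[c['fx'],0,c['cx']],[0,c['fy'],c['cy']],[0,0,1.]])
def cast(c,uv,z):
    p=cv2.undistortPoints(np.array(uv,float).reshape(-1,1,2),K(c),np.array(c['dist_coeffs'],float)).reshape(-1,2)
    T=np.array(c['cam_to_world']); d=np.c_[p[:,0],-p[:,1],-np.ones(len(p))]@T[:3,:3].T
    o=T[:3,3]; return o+d*((z-o[2])/d[:,2])[:,None]
def cloud(c):
    h,w=c['range_z'].shape; u,v=np.meshgrid(np.arange(w),np.arange(h))
    p=cv2.undistortPoints(np.stack([u,v],-1).reshape(-1,1,2).astype(float),K(c),np.array(c['dist_coeffs'],float)).reshape(-1,2)
    r=c['range_z'].reshape(-1,1); T=np.array(c['cam_to_world'])
    P=np.c_[p[:,0],-p[:,1],-np.ones(len(p))]*r@T[:3,:3].T+T[:3,3]; P[r[:,0]==0]=np.nan
    return P.reshape(h,w,3)
E
python3 - <<'E'
from h import *
for n in ("scene","side"):
    c=camera(n); cv2.imwrite(f'pics/{n}0.png',c['image']); np.save(f'{n}0.npy',c,allow_pickle=True); print(n,np.round(c['cam_to_world'],2).tolist(),c['fx'])
s=read_state();print(s['time'],s['eef_pos'],s['tool_rot'],s['ft_force'])
E
```

```text
pics
scene [[0.56, -0.51, 0.65, 1485.98], [0.83, 0.34, -0.45, -669.7], [0.01, 0.79, 0.61, 960.06], [0.0, 0.0, 0.0, 1.0]] 493.83397516321406
side [[-0.99, 0.11, -0.07, 489.79], [-0.13, -0.75, 0.65, 799.22], [0.02, 0.65, 0.76, 1041.43], [0.0, 0.0, 0.0, 1.0]] 381.924634783067
0.1 [ 282.76538711 -557.03063683  230.78383182] [[ 8.91656006e-01  4.52713226e-01 -5.49255499e-04]
 [ 4.52713551e-01 -8.91655560e-01  8.95840743e-04]
 [-8.41877672e-05 -1.04743719e-03 -9.99999448e-01]] [-0.28625827  0.24639467 -0.36620784]
```

View pics/scene0.png

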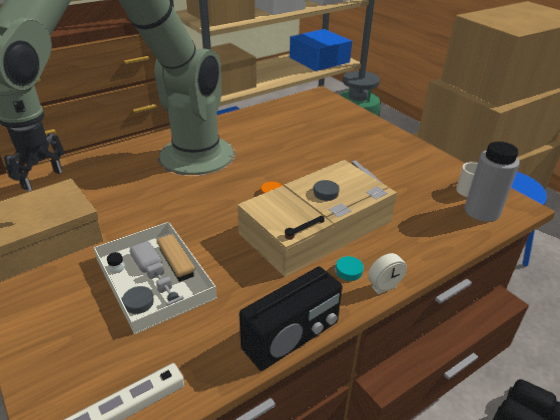

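View pics/side0.png

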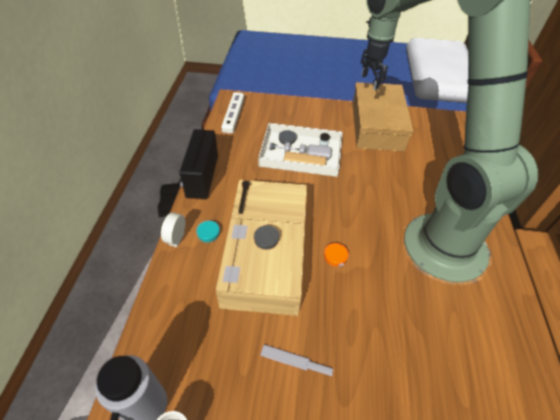

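The wanted tin is the dark disc on the lid, at scene (326,189) and side (267,237). These could be taken for it:
- Orange disc: scene (271,188), side (336,254).
- Turquoise disc: scene (349,268), side (207,231).
- tin2 in the tray: scene (137,300), side (288,137).

There is also a plain second box at scene (35,225), side (382,115). The right one is the box with hinges and the dauber. Next I'll measure.

```bash
python3 - <<'E'
from h import *
for n,seed in (("scene",(326,189)),("side",(267,237))):
    c=np.load(n+'0.npy',allow_pickle=True).item(); im=c['image']; P=cloud(c)
    # box top: points at z 100..122 with wood-like brightness near tin
    z=P[...,2]; t=P[seed[1],seed[0]]; print(n,'seed',t.round(1))
    near=np.linalg.norm(P[...,:2]-t[:2],axis=-1)<330
    for lo,hi in ((103,119),):
        m=(near&(z>lo)&(z<hi)).astype(np.uint8)
        m=cv2.morphologyEx(m,cv2.MORPH_CLOSE,np.ones((5,5)))
        k,lab,st,_=cv2.connectedComponentsWithStats(m); i=1+np.argmax(st[1:,4])
        f,_=cv2.findContours((lab==i).astype(np.uint8),cv2.RETR_EXTERNAL,cv2.CHAIN_APPROX_NONE)
        w=cast(c,f[0].reshape(-1,2),110)[:,:2].astype(np.float32)
        r=cv2.minAreaRect(w);print('box top',r,cv2.boxPoints(r).round(1).tolist(), np.nanmedian(z[lab==i]))
    # tin
    dark=((im.max(2)<100)).astype(np.uint8)
    k,lab,st,_=cv2.connectedComponentsWithStats(dark); i=lab[seed[1],seed[0]]; print(st[i])
    m=lab==i; top=m&(z>128); 
    f,_=cv2.findContours(m.astype(np.uint8),cv2.RETR_EXTERNAL,cv2.CHAIN_APPROX_NONE)
    w=P[top]; print('topz',np.median(w[:,2]) if len(w) else None,'cloud mean',w.mean(0).round(1))
    f2,_=cv2.findContours(top.astype(np.uint8),cv2.RETR_EXTERNAL,cv2.CHAIN_APPROX_NONE)
    ww=cast(c,max(f2,key=len).reshape(-1,2),135.5)[:,:2].astype(np.float32); print('tin circle',cv2.minEnclosingCircle(ww),cv2.fitEllipse(ww))
    x,y=seed; cr=im[y-70:y+70,x-95:x+95]; cv2.imwrite(f'pics/{n}c.png',cv2.resize(cr,None,fx=4,fy=4,interpolation=cv2.INTER_CUBIC))
    # dauber
    h=(z>122)&near; h&=~cv2.dilate(m.astype(np.uint8),np.ones((7,7))).astype(bool)&(im.max(2)<90)
    k,lab,st,_=cv2.connectedComponentsWithStats(h.astype(np.uint8))
    for j in range(1,k):
        if st[j,4]>25:
            q=P[lab==j]; print('dark',st[j],q.mean(0).round(1),q.min(0).round(),q.max(0).round())
E
```

```text
scene seed [592.4 131.7 136. ]
box top ((592.12744140625, 106.70719909667969), (241.37734985351562, 428.207275390625), 2.3227477073669434) [[462.8999938964844, 315.70001220703125], [480.20001220703125, -112.0999984741211], [721.4000244140625, -102.30000305175781], [704.0, 325.5]] 111.633722553452
[312 181  27  20 427]
topz 135.65782735080631 cloud mean [588.8 134.8 135.3]
tin circle ((590.0510864257812, 134.6896209716797), 43.08911895751953) ((588.5875244140625, 134.97006225585938), (72.77196502685547, 80.39917755126953), 56.227664947509766)
dark [285 216  39  21 215] [685.  -22.5 127.6] [673. -80. 122.] [698.  50. 135.]
side seed [578.7 146.3 133.3]
box top ((587.7921752929688, 111.8489761352539), (229.74618530273438, 422.73297119140625), 2.111999750137329) [[465.20001220703125, 318.79998779296875], [480.79998779296875, -103.5999984741211], [710.4000244140625, -95.0999984741211], [694.7999877929688, 327.29998779296875]] 109.71347697189083
[256 227  22  21 379]
topz 133.59204681178323 cloud mean [580.4 145.5 133.5]
tin circle ((581.6516723632812, 146.07003784179688), 36.534400939941406) ((580.2696533203125, 146.53480529785156), (64.29579162597656, 70.39378356933594), 171.20846557617188)
dark [240 181   9  31  97] [678.6 -18.9 125.6] [671. -75. 122.] [690.  52. 132.]
```

```bash
cat >> h.py <<'E'
PSI=0.038
def rot(s=1,psi=PSI):
    y=s*np.array([np.cos(psi),np.sin(psi),0]); z=np.array([0,0,-1.]); return np.c_[np.cross(y,z),y,z]
E
python3 - <<'E'
from h import *
p=[560,110,400]
for s in (1,-1): print(s,inverse_kinematics(p,rot(s)))
s=1 if inverse_kinematics(p,rot(1)) is not None else -1
q={k:inverse_kinematics(p,rot(k)) for k in (1,-1)}
q={k:v for k,v in q.items() if v is not None}
s=min(q,key=lambda k:abs(q[k][6])); print('use',s)
movep(p,rot(s)); clamp()
c=camera("wrist"); cv2.imwrite('pics/w0.png',c['image']); np.save('w0.npy',c,allow_pickle=True)
st=read_state(); print(st['time'],st['eef_pos'],st['finger_gap'],np.round(c['cam_to_world'],2).tolist(),c['fx'])
E
```

```text
1 [ 0.20876596  0.37067226 -0.71205778  1.4749289   0.24317568  1.38600106
 -0.47626211]
-1 [ 0.50395168  0.54889694 -1.26904992  1.46139129  0.5225626   1.50977604
  2.42747787]
use 1
3.5417 [559.99022728 110.01697826 399.99653737] 0.12915199435141814 [[1.0, -0.04, -0.01, 557.07], [0.04, 0.96, 0.29, 184.44], [0.0, -0.29, 0.96, 542.86], [0.0, 0.0, 0.0, 1.0]] 345.76247526845003
```

View pics/w0.png

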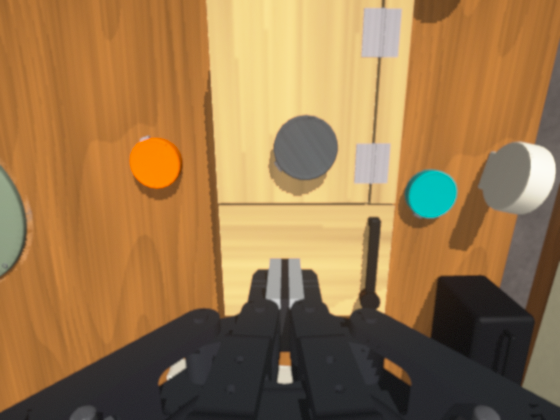

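View pics/scenec.png

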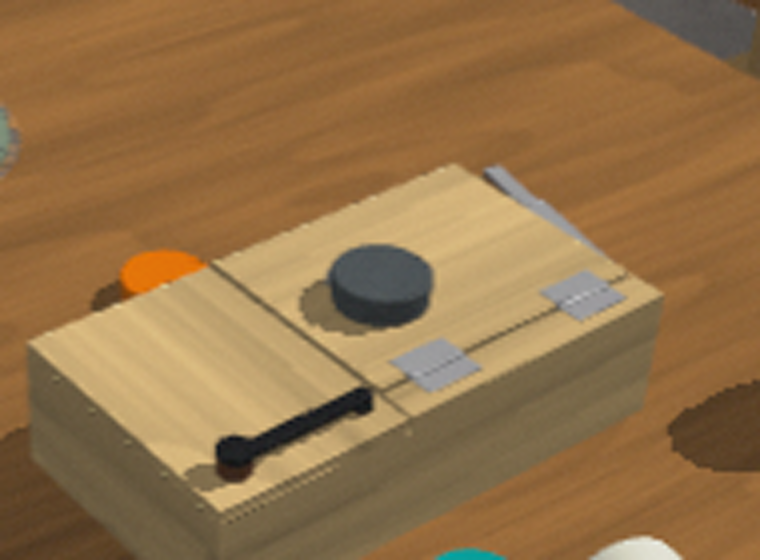

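The crop confirms the dark steel tin on the lid of the hinged box. The wrist view shows the tin at (305,148), the seam at row 204 from column 217 to 395, the dauber at (372,262), and the front edge running from (208,0) to (222,310). Now I'll convert the wrist pixels to positions.

```bash
python3 - <<'E'
from h import *
c=np.load('w0.npy',allow_pickle=True).item(); im=c['image']; P=cloud(c); z=P[...,2]
g=cv2.cvtColor(im,cv2.COLOR_BGR2GRAY); hsv=cv2.cvtColor(im,cv2.COLOR_BGR2HSV)
print('range z panel,lid,tin',[P[v,u].round(1).tolist() for u,v in ((300,230),(300,60),(305,148))])
m=((im.max(2)<90)&(hsv[...,1]<110)).astype(np.uint8); k,lab,st,_=cv2.connectedComponentsWithStats(m)
i=lab[148,305]; print(st[i]); f,_=cv2.findContours((lab==i).astype(np.uint8),0,1)
top=((lab==i)&(z>131)).astype(np.uint8) 
f2,_=cv2.findContours(top,0,1); ff=max(f2,key=len).reshape(-1,2)
w=cast(c,ff,135.5)[:,:2].astype(np.float32); print('tin',cv2.fitEllipse(w),cv2.minEnclosingCircle(w))
i=lab[262,372];print('dauber',st[i]); 
# seam: darkest row per column
us=np.r_[230:270,320:365]; vs=[195+np.argmin(g[195:215,u]) for u in us]; s=cast(c,np.c_[us,vs],110)
a=np.polyfit(s[:,0],s[:,1],1); print('seam y at x=580',np.polyval(a,580),'slope',a[0])
# front edge: first column with z>100
vs=np.arange(20,200,4); e=[np.argmax(z[v,150:300]>105)+150 for v in vs]; e=cast(c,np.c_[e,vs],111.5)
b=np.polyfit(e[:,1],e[:,0],1); print('front x at y=110,-16',np.polyval(b,[110,-16]),'slope',b[0], np.std(e[:,0]-np.polyval(b,e[:,1])))
vs=np.arange(20,200,4); e=[520-np.argmax(z[v,330:520][::-1]>105)-1 for v in vs]; e=cast(c,np.c_[e,vs],110)
b=np.polyfit(e[:,1],e[:,0],1);print('back x at 110',np.polyval(b,110),b[0])
E
```

```text
range z panel,lid,tin [[583.8, 28.4, 109.9], [573.1, 236.9, 110.7], [582.9, 139.3, 135.3]]
[     0      0    560    420 184136]
tin ((566.4680786132812, -57.18727111816406), (99.13081359863281, 120.61443328857422), 91.85194396972656) ((567.001708984375, -73.96575164794922), 75.12344360351562)
dauber [    0   218   560   202 50943]
seam y at x=580 64.55575175233345 slope 0.04321651201712672
front x at y=110,-16 [473.89894954 479.06378748] slope -0.040990777307963806 0.3516871930366662
back x at 110 703.2541471991033 -0.04174658722514373
```

```bash
sed -i 's/PSI=0.038/PSI=0.042/' h.py; cat >> h.py <<'E'
BX=np.array([[np.cos(PSI),-np.sin(PSI)],[np.sin(PSI),np.cos(PSI)]]); BC=np.array([588.6,108.])
def b2w(x,y): return BC+BX@np.array([x,y])
def w2b(p): return BX.T@(np.asarray(p)[:2]-BC)
def tin_at(c,seed_world,ztop=135.5,rad=65):
    P=cloud(c); m=((np.linalg.norm(P[...,:2]-np.array(seed_world),axis=-1)<rad)&(abs(P[...,2]-ztop)<4)&(c['image'].max(2)<100)).astype(np.uint8)
    k,lab,st,_=cv2.connectedComponentsWithStats(m); i=1+np.argmax(st[1:,4])
    f,_=cv2.findContours((lab==i).astype(np.uint8),0,1); w=cast(c,f[0].reshape(-1,2),ztop)[:,:2].astype(np.float32)
    return cv2.fitEllipse(w)[:2], cv2.minEnclosingCircle(w)
E
python3 - <<'E'
from h import *
for n in ('w0','scene0','side0'):
    e,m=tin_at(np.load(n+'.npy',allow_pickle=True).item(),(583,139)); print(n,e,m,w2b(e[0]))
c=np.load('w0.npy',allow_pickle=True).item();P=cloud(c)
tx,ty=tin_at(c,(583,139))[0][0]
bx,by=w2b((tx,ty))
R=rot(1)
a=b2w(bx,by+72)
movep([*a,200],R); movel([*a,118])
# approach to about 5 mm clearance, look
st=read_state(); print(st['time'],st['eef_pos'],st['ft_force'],'tin box',bx,by)
c=camera('scene'); np.save('s1.npy',c,allow_pickle=True); cv2.imwrite('pics/s1.png',cv2.resize(c['image'][130:270,220:410],None,fx=4,fy=4,interpolation=cv2.INTER_CUBIC))
E
```

```text
w0 ((585.8343505859375, 173.21519470214844), (2.4362597465515137, 5.2908735275268555)) ((586.103515625, 173.31515502929688), 2.8466334342956543) [-2.49774985e-02  6.52738065e+01]
scene0 ((585.9811401367188, 136.9146728515625), (71.80943298339844, 73.34215545654297)) ((586.6958618164062, 136.900146484375), 39.47524642944336) [-1.40249112 28.99913364]
side0 ((580.5211181640625, 145.29440307617188), (63.67637634277344, 67.69448852539062)) ((581.4254760742188, 145.36497497558594), 35.79948425292969) [-6.50585285 37.60072754]
5.2 [583.40090502 245.26544402 119.11412469] [-0.29421733 -0.07481432 -0.31160494] tin box -0.02497749854722464 65.27380648349842
```

View pics/s1.png

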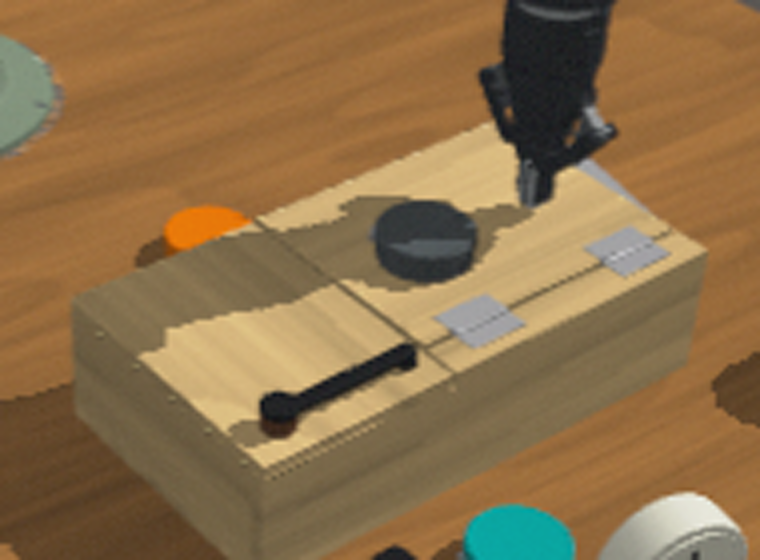

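The view shows the fingers at about (535,195), clear to the left of the tin at (425,235). That wrist tin fit is wrong, because the fitted size was 5 mm instead of 76 mm, but it only placed the fingers farther away. I'll redo it by height and check the diameter before pushing.

```bash
sed -i "s/&(c\['image'\].max(2)<100)//; s/<4)).astype/<7)).astype/" h.py; python3 - <<'E'
from h import *
for n in ('w0','scene0','side0'):
    e,m=tin_at(np.load(n+'.npy',allow_pickle=True).item(),(583,139)); print(n,e,m,w2b(e[0]))
E
```

```text
w0 ((583.2633056640625, 139.72607421875), (74.1544418334961, 74.57562255859375)) ((582.8929443359375, 139.44351196289062), 38.295223236083984) [-3.99988467 31.9221712 ]
scene0 ((586.9547119140625, 137.29100036621094), (74.76715850830078, 80.94091796875)) ((588.0651245117188, 137.4615478515625), 42.87258529663086) [-0.41397679 29.33425129]
side0 ((582.4278564453125, 143.10202026367188), (72.94193267822266, 75.70053100585938)) ((582.0830078125, 143.0318603515625), 39.13310241699219) [-4.69284907 35.33021866]
```

```bash
python3 - <<'E'
from h import *
movel([*b2w(-3.5,90),117.5],rot(1),max_speed=80)
print(movel([*b2w(-3.5,0),117.5],max_speed=50,guard=15))
c=camera('scene'); e=tin_at(c,b2w(-3.5,-48)); print('mid',e,w2b(e[0][0]),w2b(read_state()['eef_pos']))
print(movel([*b2w(-3.5,-66),117.5],max_speed=50,guard=15))
for n in('scene','side','wrist'):
    c=camera(n); e=tin_at(c,b2w(-3.5,-115),134); print(n,e,w2b(e[0][0])-[0,-127.5])
    cv2.imwrite(f'pics/{n}2.png',c['image'])
s=read_state(); print(s['time'],s['eef_pos'],s['ft_force'])
E
```

```text
False
mid (((591.0437622070312, 61.86602783203125), (74.8861312866211, 92.84909057617188)), ((592.8538208007812, 67.2401123046875), 51.219234466552734)) [  0.50454991 -46.19589583] [-3.5518311   0.04945268]
False
scene (((593.9832153320312, -4.03668737411499), (74.78807830810547, 95.39599609375)), ((600.4356689453125, 3.7909085750579834), 53.861175537109375)) [ 0.67431047 15.33608588]
side (((586.3935546875, 50.879425048828125), (15.073989868164062, 25.756851196289062)), ((586.1571044921875, 49.74659729003906), 13.724861145019531)) [-4.6028584  70.52244145]
wrist (((587.4085083007812, 49.97755813598633), (13.653864860534668, 26.247509002685547)), ((587.6253051757812, 46.34748077392578), 14.137887001037598)) [-3.62666712 69.57875435]
9.6083 [587.83156449  42.1139574  117.48113177] [0.30691809 0.49292304 0.38466092]
```

View pics/side2.png

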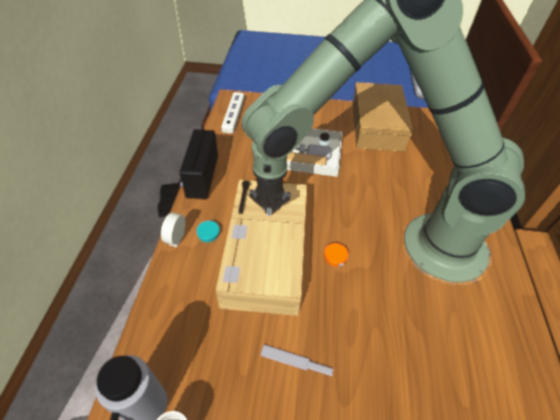

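The side view shows the fingers (268,205) at the panel, the lid clear and shut, and the dauber unmoved at (245,197). The fingers occlude the tin, so I'll back off and verify its position from above.

```bash
python3 - <<'E'
from h import *
movel([*b2w(-3.5,-40),117.5],max_speed=80); movel([*b2w(-20,-10),250],max_speed=150)
movep([*b2w(-84,84),250],rot(1))
for n in('scene','side','wrist'):
    c=camera(n)
    try: e=tin_at(c,b2w(-3.5,-115),134); print(n,e,w2b(e[0][0])-[0,-127.5])
    except Exception as x: print(n,x)
    cv2.imwrite(f'pics/{n}3.png',c['image']); P=cloud(c)
    for b in ((-60,84),(0,150)):
        m=np.linalg.norm(P[...,:2]-b2w(*b),axis=-1)<15; print('lid z',b,np.nanmedian(P[m][:,2]) if m.any() else None)
print(read_state()['time'])
E
```

```text
scene (((593.191650390625, -8.684332847595215), (74.96540832519531, 79.8132553100586)), ((594.2233276367188, -8.898886680603027), 42.35114288330078)) [-0.31170014 10.72577498]
lid z (-60, 84) 347.7236434515711
lid z (0, 150) 112.01421305898197
side (((594.92626953125, -4.844740390777588), (58.42076110839844, 77.92890167236328)), ((589.5210571289062, -2.7977142333984375), 38.982032775878906)) [ 1.58260477 14.48914883]
lid z (-60, 84) 353.72802220227925
lid z (0, 150) 110.33598905163655
wrist attempt to get argmax of an empty sequence
lid z (-60, 84) 306.9524275070962
lid z (0, 150) 112.04107496633833
11.8167
```

View pics/side3.png

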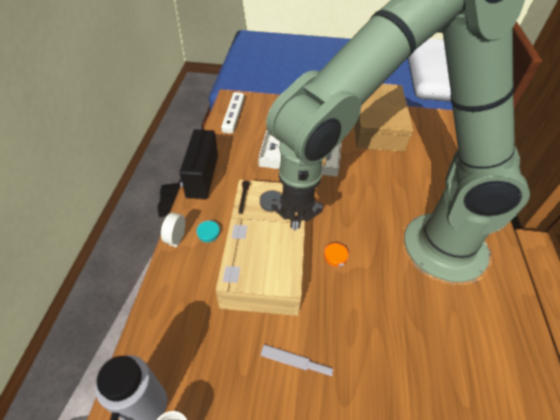

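The tin stands on the panel at panel y ≈ +12 mm, seen at (270,200), and the lid is shut. Next is the press at the catch.

```bash
python3 - <<'E'
from h import *
p=b2w(-84,84)
movel([*p,116],max_speed=120)
g=movel([*p,105],max_speed=12,guard=10); s=read_state(); print(g,s['eef_pos'],s['ft_force'])
wait(0.15); s=read_state(); print(s['eef_pos'],s['ft_force'])
movel([*p,260],max_speed=200); wait(0.8)
print(read_state()['ft_force'])
movep([*b2w(-150,-20),330],rot(1)); wait(.5)
for n in('scene','side'):
    c=camera(n); P=cloud(c); e=tin_at(c,b2w(-3.5,-115),134); print(n,e[0],w2b(e[0][0])-[0,-127.5])
    for b in ((-85,150),(60,84)):
        m=np.linalg.norm(P[...,:2]-b2w(*b),axis=-1)<15; print('lid z',b,np.nanmedian(P[m][:,2]) if m.any() else None)
    cv2.imwrite(f'pics/{n}4.png',c['image'])
print(read_state()['time'])
E
```

```text
True [501.2570744  188.40668383 107.27745085] [-1.60932305 -0.96633249  9.38180931]
[501.25901639 188.4220834  107.27836276] [-1.10771591 -1.33879012  9.55832434]
[ 0.38849736 -0.05086445 -0.04995703]
scene ((593.8699951171875, -8.936300277709961), (74.54084014892578, 81.61688232421875)) [ 0.35546686 10.44554765]
lid z (-85, 150) 151.7462815471742
lid z (60, 84) 118.2096117385222
side ((588.45751953125, -2.2188334465026855), (73.57169342041016, 75.13436889648438)) [-4.77018496 17.3843477 ]
lid z (-85, 150) 148.09336369751782
lid z (60, 84) 115.47647811380534
16.8917
```

View pics/scene4.png

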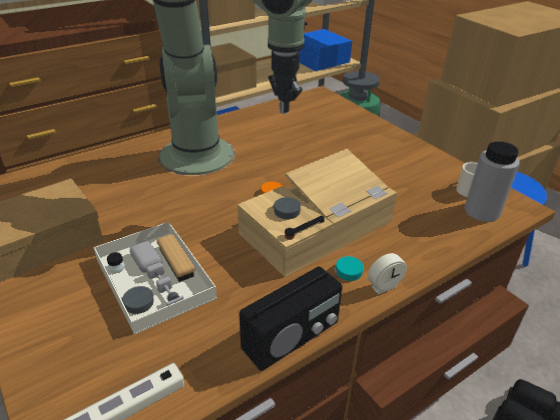

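The lid stands ajar with its front raised about 40 mm (0.23 rad). The tin stands on the panel at (287,208), the dauber and tray are undisturbed, and the arm is clear.

```bash
python3 -c "
from workcell import *
print(finish_job())"
```

```text
the job is handed in; nothing more can be done
None
```

The job is handed in, with no verdict returned: the tin was pushed upright onto the fixed panel (about 12 mm off its centre line), the catch was pressed and the lid left ajar at about 0.23 rad, and the last picture shows the dauber and tray contents where they were, with the arm clear.

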